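Pack the closed samples in the foam-lined transport tray

TASK

Pack the foam-lined transport tray for the courier: only closed containers travel, so stand the stoppered bottle, the capped jar, the dropper bottle and the small black cuvette case upright, each down in the foam pocket cut to its size, and leave the open jar standing where it is. The cuvette case goes in the oblong slot, which is longer than it; fill the rest of that slot with the loose foam block, pushed in upright, so that the case cannot slide.

Things in the scene. Friction and masses are not known exactly. Their poses are not given: they have to be found in the camera images.
- stoppered_bottle: Honey-coloured glass reagent bottle with a flat glass stopper in its neck: 68 mm in diameter, 141 mm tall, straight-sided up to about 80 mm, narrow neck above. 0.33 kg. Origin: centre of the underside, z up. The largest piece to pack.
- capped_jar: Small brown glass jar with a black screw cap: 39 mm in diameter, 68 mm tall. Origin: centre of the underside, z up.
- dropper_bottle: Small brown dropper bottle with a black rubber bulb: body 29 mm in diameter and about 50 mm tall to the shoulder, narrower bulb (20 mm) above, 90 mm tall in all. Origin: centre of the underside, z up.
- cuvette_case: Small black lidded cuvette case, a box 37 mm (its x) x 47 mm (its y) x 50 mm tall, lid pressed on. Origin: centre of the underside, z up.
- foam_block: Loose plain mid-grey block of firm foam, 36 mm (its x) x 33 mm (its y) x 48 mm tall. Origin: centre of the underside, z up.
- open_jar: Brown glass jar without a lid, its round mouth open: 49 mm in diameter, 85 mm tall. Origin: centre of the underside. It is not packed and stays where it is.
- pocket_large: Mid-grey foam insert (90 x 99 mm) of the aluminium transport tray, with a round pale-floored pocket 78 mm across for the stoppered bottle. Origin: on the pocket's axis, at the insert's underside, 5 mm above the bench. Pocket floor 8 mm and insert top 28 mm above the origin. x across the tray, y along the row of four inserts, z up. Fixed tray, 410 x 102 mm, rim 34 mm above the bench; order and place vary.
- pocket_medium: Mid-grey foam insert (90 x 99 mm) of the aluminium transport tray, with a round pale-floored pocket 49 mm across for the capped jar. Origin: on the pocket's axis, at the insert's underside, 5 mm above the bench. Pocket floor 8 mm and insert top 28 mm above the origin. x across the tray, y along the row of four inserts, z up. Fixed tray, 410 x 102 mm, rim 34 mm above the bench; order and place vary.
- pocket_small: Mid-grey foam insert (90 x 99 mm) of the aluminium transport tray, with a round pale-floored pocket 39 mm across for the dropper bottle. Origin: on the pocket's axis, at the insert's underside, 5 mm above the bench. Pocket floor 8 mm and insert top 28 mm above the origin. x across the tray, y along the row of four inserts, z up. Fixed tray, 410 x 102 mm, rim 34 mm above the bench; order and place vary.
- pocket_slot: Mid-grey foam insert of the same tray with an oblong pale-floored slot 46 mm wide (x, across the tray) and 89 mm long (y, along the row). Origin: centre of the slot, at the insert's underside, 5 mm above the bench. Slot floor 8 mm, insert top 28 mm above it. The cuvette case fits lengthways (37 mm across) at either end, the foam block at the other end; 9 mm play in all.
Mind the look-alikes: they are no part of the job. What is shaped like the stoppered_bottle but blue is not meant. Leave any pink look-alike of the foam_block alone.

How it is judged:
At the end, for the whole second after the job is handed in: Bottle, jar and dropper each within 10 mm of the axis of the round pocket of its size, case and foam block both in the slot; all five on the pocket floor (within 4 mm), upright within 7 degrees, at rest. The open jar is upright, within 30 mm of its start (horizontal distance between stoppered_bottle and pocket_large below 0.01 m and horizontal distance between capped_jar and pocket_medium below 0.01 m and horizontal distance between dropper_bottle and pocket_small below 0.01 m and z of stoppered_bottle in the frame of pocket_large between 0.005 and 0.012 m and angle between each of stoppered_bottle, capped_jar, dropper_bottle, cuvette_case, foam_block, open_jar's own z axis and vertical below 0.12 rad and linear speed of each of stoppered_bottle, capped_jar, dropper_bottle, cuvette_case, foam_block below 0.02 m/s and angular speed of each of stoppered_bottle, capped_jar, dropper_bottle, cuvette_case, foam_block below 0.2 rad/s and z of capped_jar in the frame of pocket_medium between 0.005 and 0.012 m and z of dropper_bottle in the frame of pocket_small between 0.005 and 0.012 m and z of cuvette_case in the frame of pocket_slot between 0.005 and 0.012 m and z of foam_block in the frame of pocket_slot between 0.005 and 0.012 m and x of cuvette_case in the frame of pocket_slot between -0.008 and 0.008 m and y of cuvette_case in the frame of pocket_slot between -0.024 and 0.024 m and x of foam_block in the frame of pocket_slot between -0.008 and 0.008 m and y of foam_block in the frame of pocket_slot between -0.031 and 0.031 m and distance of open_jar from where it was at the start of the episode below 0.03 m); the robot touches nothing.
It fails at once if the open jar was knocked over (angle between open_jar's own z axis and vertical above 0.6 rad).
It also fails if it takes over 128 s, if anything falls off the work surface, if the arm or the gripper's body presses on something with over 40 N, if the wrist force passes 120 N, or if a joint passes its speed limit or range.

ROBOT

A 6-joint arm with a two-finger parallel gripper is mounted at the origin on a cart in front of the work surface, level with it; the furniture and walls round the work are solid. World frame = base frame: x ahead of the robot, y to its left, z up, the work surface at z = 0. Lengths are in m, angles in rad, forces in N, time in s.
With the tool pointing down it reaches from about 0.275 to 0.825 m from the base axis. Payload 4.9 kg.
Tool frame: the origin (TCP) lies at the very end of the fingers, on their centre line; the grasp point (between the pads) lies 19 mm behind it; z points along the fingers, y is the line along which they close (so a half turn about z gives the same grasp; the last joint's range is limited). The gripper opens to 85 mm and grips with 20 to 120 N. Pads are 22 mm wide; open, the fingers measure 114 mm over their backs; the gripper's body (76 mm by 85 mm) begins 54 mm behind the grasp point. The pads swing forward as they close: fully open they stand 13 mm farther back than shut.
Start: joints at [1.087, 0.326, -0.193, 1.052, 0, 1.437], TCP at [0.188, 0.517, 0.231] pointing down, gripper open.
Joint ranges: [-2.65, 2.65], [-0.97, 1.79], [-1.3, 1.35], [-1.93, 2.1], [-1.47, 1.37], [-3.14, 3.14]. Speed limits (rad/s): [2.57, 2.57, 3.14, 3.14, 3.14, 3.14].

INTERFACE

Orientations are given as a unit quaternion [x, y, z, w].
In Python, from station import r gives the robot as it stands.
- The arm moves only by the tool drive_tool, never from a script. Its argument "rows" is a list of rows, each a list of 7 numbers: the shift along the tool's x, y, z in cm, then the turn, a rotation vector about the tool's x, y, z in units of 8 degrees (1.0 is 8 degrees), then the opening, from -1 (shut) to 1 (fully open). In form: [[dx, dy, dz, ax, ay, az, grip], ...]. A call has 1 to 20 rows; each row shifts and turns the commanded pose from where the row before left it, along the tool's axes as they then stand; what a row does not reach is not made up. A row lasts 1/10 s, in which the tool goes at most 50 mm and 8.59 degrees, less where a joint would pass 70% of its speed; a pose out of reach is approached as far as the arm can. A call with a gripper value outside its range is refused whole. The fingers move at their own pace and stop on an object; "newtons" is the grip in N (left out, the last holds). Time passes only in rows, so rows that do not move let the fingers close. It gives the time, the measured TCP pose, the force, the opening and the grip force at its end, in the units of the state.
- r.observe(): the state, without advancing time (a new reading comes with each control period).
- r.capture(name): name is "scene" or "top" or "wrist"; returns a dict with "image" (480x640x3 uint8, red, green, blue), "camera_matrix" (3x3 intrinsics, pixels), "R" (3x3) and "t" (3): a world point X has camera coordinates R X + t. Camera axes: x right, y down, z forward; pixel columns grow to the right and rows downward; lengths in m; the calibration is good to about 2 mm. A picture is of the moment at which its call begins. There is no depth.
- r.job_done(): hands the job in; it is judged then, once.
The state is a dict: "time_s": time; "joint_positions": joint angles; "dq": joint speeds; "joint_efforts": joint torques, N m; "tcp_pos": TCP position; "ee_rot": TCP orientation; "ft_force": force on the tool from outside, world axes, zero at the start; "ft_torque": the same for the moment, N m; "finger_gap": finger opening in m; "gripper_force": force on a finger pad.
Only numpy, scipy, OpenCV 4.12 (cv2) and the standard library are available. Lean on these libraries where they do the work, as an engineer would, in place of code of your own. Each camera call takes 0.05 s, during which the arm holds its last target. There are 200 camera calls.

## Working session

There is one attempt and no reset: what is moved stays moved. The work goes in short steps, Python scripts to look and compute and a tool call to move; the robot and the scene stay as the last step left them, time stands still between calls to the robot, and variables do not carry over. Pictures are saved under pics/ and viewed, at most 14 in all, crops included, and the job is handed in when it is done.

Besides the shell and the picture viewer there is one more tool, called after "Request:" by a JSON object that holds its "op" and its "data". drive_tool: Moves the arm, as the interface text tells. Its arguments: {"type":"object","properties":{"rows":{"type":"array"},"newtons":{"type":"number"}},"required":["rows"]}

```bash
ls; mkdir -p pics; python3 - <<'E'
from station import r
import cv2,pickle
d={}
for n in("scene","top","wrist"):
    c=r.capture(n);d[n]=c;cv2.imwrite(f"pics/{n}0.png",c["image"][:,:,::-1])
    print(n,c["camera_matrix"].tolist(),c["R"].round(3).tolist(),c["t"].round(3).tolist())
pickle.dump(d,open("c0.pkl","wb"))
print(r.observe())
E
```

```text
pics
scene [[498.6806045861677, 0.0, 317.23916124762235], [0.0, 498.6806045861677, 236.62612602538246], [0.0, 0.0, 1.0]] [[0.765, -0.643, 0.023], [-0.351, -0.446, -0.823], [0.54, 0.622, -0.567]] [-0.321, 0.265, 0.764]
top [[504.7316513707805, 0.0, 324.47152956063206], [0.0, 504.7316513707805, 239.7504186071963], [0.0, 0.0, 1.0]] [[-0.013, -1.0, 0.025], [-0.981, 0.008, -0.193], [0.193, -0.027, -0.981]] [0.099, 0.487, 0.85]
wrist [[369.8718346698746, 0.0, 318.03938924116267], [0.0, 369.8718346698746, 242.3062552589033], [0.0, 0.0, 1.0]] [[0.343, 0.939, -0.003], [0.903, -0.329, 0.276], [0.259, -0.097, -0.961]] [-0.548, -0.037, 0.379]
{'time_s': 0.15, 'joint_positions': array([ 1.08681288e+00,  3.26780489e-01, -1.93317533e-01,  1.05196013e+00,
       -1.61355861e-06,  1.43660143e+00]), 'dq': array([-0.00023019, -0.00059079,  0.00351324,  0.00220131, -0.00120778,
       -0.00223858]), 'joint_efforts': array([ 5.64883576e-04, -4.43703854e+01,  2.62664866e+01,  1.04450108e-02,
       -1.53720393e-04,  5.94727808e-06]), 'tcp_pos': array([0.18828117, 0.5163373 , 0.23069187]), 'ee_rot': array([ 1.74003988e-01,  9.84744746e-01, -6.01257416e-04, -1.91148716e-04]), 'ft_force': array([-1.05845566,  0.28525487, -0.09227574]), 'ft_torque': array([-0.00032297,  0.01577724,  0.0193078 ]), 'gripper_force': 0.0, 'finger_gap': 0.08531017954893763}
```

View pics/top0.png

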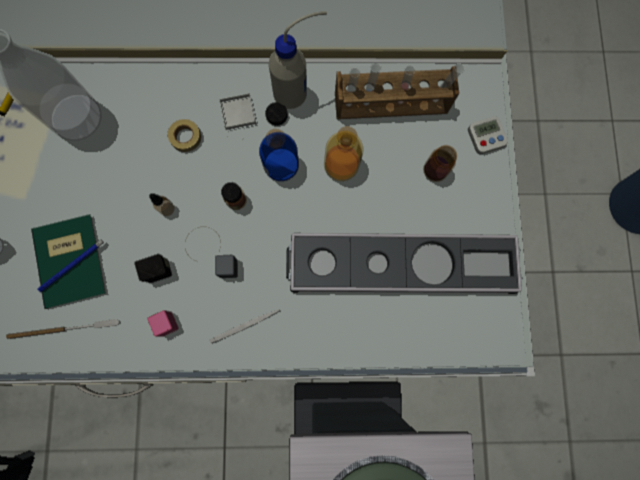

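View pics/scene0.png

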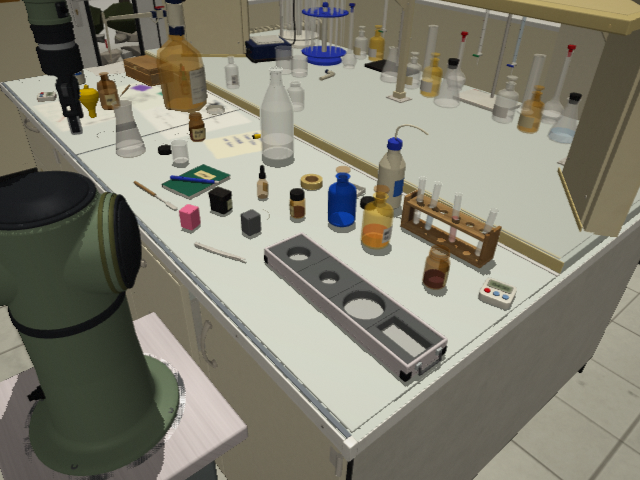

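Top view: honey bottle (344,155), and a blue bottle that looks like it at (279,158), so not that one. Capped jar (233,195), with a loose black cap-like thing at (277,113). Dropper (161,205), case (153,268), grey foam block (226,265), pink look-alike (162,323), open jar (440,163). Pockets: medium (322,263), small (377,263), large (432,263), slot (487,263). I'll check these choices in one close crop.

```bash
cat > h.py <<'E'
import numpy as np,cv2,pickle
def ray(c,u,v,z):
    "pixel -> world point on plane z"
    K,R,t=c["camera_matrix"],c["R"],c["t"]
    d=R.T@np.linalg.solve(K,[u,v,1.]);o=-R.T@t
    return o+d*(z-o[2])/d[2]
def proj(c,X):
    p=c["camera_matrix"]@(c["R"]@np.asarray(X,float)+c["t"]);return p[:2]/p[2]
E
python3 - <<'E'
from h import *
d=pickle.load(open("c0.pkl","rb"));c=d["top"];im=c["image"][:,:,::-1]
print(-c["R"].T@c["t"],-d["scene"]["R"].T@d["scene"]["t"])
a=cv2.resize(im[125:345,130:330],None,fx=2,fy=2,interpolation=cv2.INTER_CUBIC)
b=cv2.resize(im[125:345,330:530],None,fx=2,fy=2,interpolation=cv2.INTER_CUBIC)
cv2.imwrite("pics/crop.png",np.hstack([a,b]))
hsv=cv2.cvtColor(im,cv2.COLOR_BGR2HSV)
# pocket floors: pale regions in tray
g=cv2.cvtColor(im,cv2.COLOR_BGR2GRAY)
roi=np.zeros_like(g);roi[240:288,300:515]=1
m=((g>110)&(roi>0)).astype(np.uint8)
n,l,s,ce=cv2.connectedComponentsWithStats(m)
for i in range(1,n):
    if s[i,4]>150:print("pale",s[i],ce[i].round(1),ray(c,*ce[i],.013).round(3),ray(c,s[i,0]-.5,ce[i][1],.013).round(3),ray(c,s[i,0]+s[i,2]-.5,ce[i][1],.013).round(3))
for nm,(x0,x1,y0,y1) in dict(bottle=(318,368,122,185),cap=(215,250,175,215),drop=(145,180,188,220),case=(130,178,250,286),foam=(210,243,250,282),open=(420,460,140,185)).items():
    print(nm,im[(y0+y1)//2,(x0+x1)//2],g[y0+1,x0+1])
E
```

```text
[0.31576258 0.11831247 0.92513003] [-0.07371651 -0.56331568  0.65900229]
pale [ 412  245   40   39 1166] [431.8 264. ] [ 0.448 -0.104  0.013] [ 0.448 -0.066  0.013] [ 0.447 -0.14   0.013]
pale [311 251  24  24 451] [322.4 262.8] [0.452 0.097 0.013] [0.452 0.119 0.013] [0.452 0.075 0.013]
pale [369 255  18  18 249] [377.4 263.5] [ 0.45  -0.003  0.013] [0.45  0.013 0.013] [ 0.45  -0.02   0.013]
pale [464 254  45  21 905] [485.9 264.2] [ 0.446 -0.204  0.013] [ 0.447 -0.162  0.013] [ 0.446 -0.246  0.013]
bottle [ 29  78 124] 138
cap [17 17 17] 139
drop [60 71 75] 137
case [18 19 20] 138
foam [77 76 74] 139
open [15 20 37] 138
```

View pics/crop.png

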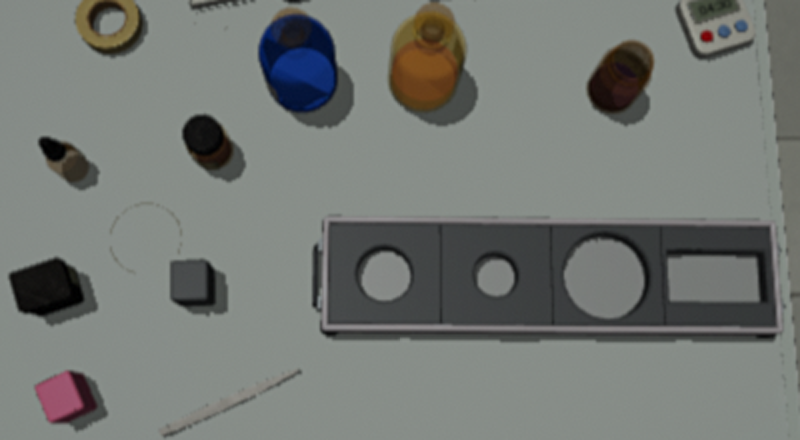

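View pics/wrist0.png

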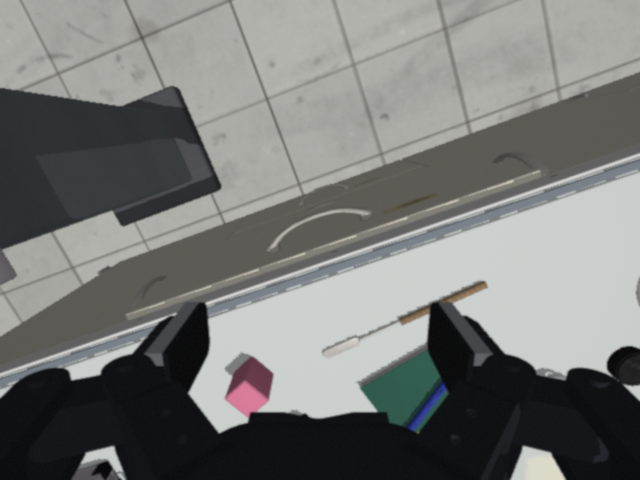

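```bash
python3 - <<'E'
from h import *
from scipy.spatial.transform import Rotation as Ro
d=pickle.load(open("c0.pkl","rb"));c=d["top"];im=c["image"][:,:,::-1]
w=d["wrist"];Rt=Ro.from_quat([.174004,.984745,-.000601,-.000191]).as_matrix();p=np.array([.18828,.51634,.23069])
print("tool R",Rt.round(2).tolist(),"cam in tool",(Rt.T@(-w["R"].T@w["t"]-p)).round(4),"axis",(Rt.T@w["R"][2]).round(3),"camx",(Rt.T@w["R"][0]).round(3))
hsv=cv2.cvtColor(im,cv2.COLOR_BGR2HSV);g=hsv[...,2]
def blob(m,box):
    x0,x1,y0,y1=box;k=np.zeros_like(g);k[y0:y1,x0:x1]=m[y0:y1,x0:x1]
    n,l,s,ce=cv2.connectedComponentsWithStats(k);i=1+np.argmax(s[1:,4]);return s[i],ce[i],(l==i).astype(np.uint8)
s,ce,_=blob(g<32,(215,250,175,215));print("cap",s,ce,ray(c,*ce,.068))
s,ce,_=blob(g<40,(140,180,185,220));print("bulb",s,ce,ray(c,*ce,.08))
o=(hsv[...,0]<25)&(hsv[...,1]>110)
s,ce,_=blob(o,(318,372,120,190));print("bottle",s,ce,"stop",ray(c,346,138.5,.141),"front",ray(c,ce[0],s[1]+s[3],0),"L",ray(c,s[0],160,.03),"R",ray(c,s[0]+s[2],160,.03))
s,ce,m=blob(g<40,(130,185,250,286));h=cv2.minAreaRect(max(cv2.findContours(m,0,1)[0],key=len));print("case",s,ce,h,ray(c,*h[0],.03))
s,ce,m=blob(abs(g.astype(int)-77)<9,(210,245,250,282));h=cv2.minAreaRect(max(cv2.findContours(m,0,1)[0],key=len));print("foam top",s,ce,h,ray(c,*h[0],.048))
print("openjar",ray(c,441,160,.045))
E
```

```text
tool R [[-0.94, 0.34, -0.0], [0.34, 0.94, -0.0], [0.0, -0.0, -1.0]] cam in tool [ 0.0695 -0.0004 -0.1422] axis [-0.276 -0.001  0.961] camx [0.    1.    0.001]
cap [222 183  20  20 309] [231.42718447 192.74433657] [0.56943904 0.25662797 0.068     ]
bulb [150 194  14  12 107] [156.20560748 199.13084112] [0.55524835 0.38319982 0.08      ]
bottle [ 325  130   37   50 1425] [342.88912281 155.02385965] stop [0.63968664 0.05861824 0.141     ] front [0.61364499 0.05567257 0.        ] L [0.64309545 0.09033324 0.03      ] R [0.64280956 0.02113019 0.03      ]
case [135 255  37  28 735] [153.07346939 268.7414966 ] ((153.10000610351562, 268.8000183105469), (24.349536895751953, 32.57145690917969), 71.56505584716797) [0.44154072 0.39788603 0.03      ]
foam top [215 255  18  19 313] [223.27476038 264.23642173] ((223.5, 264.0), (18.0, 17.0), 90.0) [0.44625547 0.27079052 0.048     ]
openjar [ 0.63672523 -0.12341579  0.045     ]
```

The wrist camera looks back under the gripper, with the fingers at the lower edge. The stopper could meet the gripper body, so I need the bottle's neck profile.

```bash
python3 - <<'E'
from h import *
d=pickle.load(open("c0.pkl","rb"));c=d["scene"];im=c["image"][:,:,::-1].copy()
f=lambda x0,y0,w,h,k:cv2.resize(im[y0:y0+h,x0:x0+w],None,fx=k,fy=k,interpolation=cv2.INTER_CUBIC)
a=f(320,160,80,95,5);b=f(235,155,80,95,5)
cv2.imwrite("pics/sc.png",np.hstack([a,b]))
for z in(0,.08,.1,.12,.141):print(z,(proj(c,[.645,.0565,z])-[320,160])*5)
print("cap",(proj(c,[.569,.2566,.068])-[235,155])*5,"bulb",(proj(c,[.555,.383,.08])-[235,155])*5)
E
```

```text
0 [282.8314633  412.96499605]
0.08 [299.12610154 265.16264329]
0.1 [303.41165542 226.29004385]
0.12 [307.78731311 186.60014753]
0.141 [312.48187194 144.01762261]
cap [308.99852642 188.76153778] bulb [132.14161382  78.18327522]
```

View pics/sc.png

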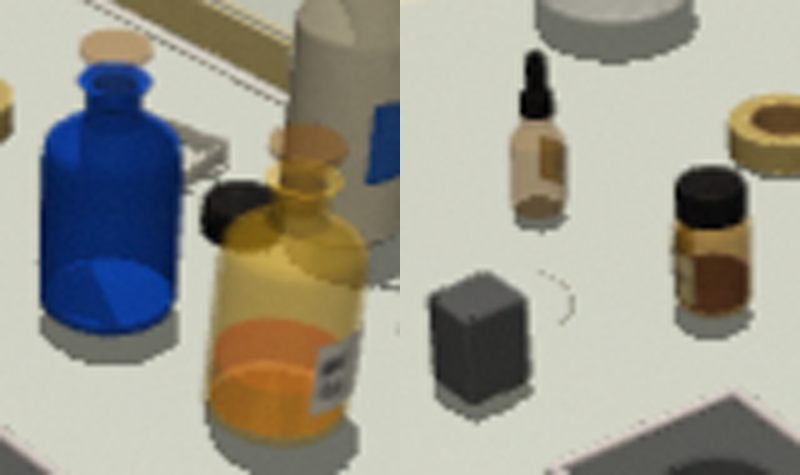

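The bottle has a straight 26 mm neck under a lip and stopper about 36 mm wide, at z from about 0.12 to 0.14. A top-down grip there clears the gripper body. Next I'll hover over the left group and take a wrist view.

Request:
{"op": "drive_tool", "data": {"rows": [[0, 0, 0, 0, 0, -0.83, 1], [0, 0, 0, 0, 0, -0.83, 1], [0, 0, 0, 0, 0, -0.85, 1], [-4.13, -2.08, -0.2, 0, 0, 0, 1], [-4.13, -2.08, -0.2, 0, 0, 0, 1], [-4.13, -2.08, -0.2, 0, 0, 0, 1], [-4.13, -2.08, -0.2, 0, 0, 0, 1], [-4.13, -2.08, -0.2, 0, 0, 0, 1], [-4.13, -2.08, -0.2, 0, 0, 0, 1], [-4.13, -2.08, -0.2, 0, 0, 0, 1], [-4.13, -2.08, -0.2, 0, 0, 0, 1], [-4.13, -2.08, -0.2, 0, 0, 0, 1], [0, 0, 0, 0, 0, 0, 1], [0, 0, 0, 0, 0, 0, 1]]}}

```text
time_s: 1.55
tcp_pos: [0.5608, 0.3288, 0.2483]
ee_rot: [0.001, 1.0, -0.0, -0.001]
ft_force: [-0.5, 0.1, 0.7]
finger_gap: 0.0853
gripper_force: 0.0
```

```bash
cat >> h.py <<'E'
def shot(n,name="wrist"):
    from station import r
    c=r.capture(name);pickle.dump(c,open(n+".pkl","wb"));cv2.imwrite(f"pics/{n}.png",c["image"][:,:,::-1]);return c
E
python3 -c "
from h import *
from station import r
c=shot('w1');o=r.observe();print(o['tcp_pos'],o['ee_rot'],o['joint_positions'],o['time_s'])"
```

```text
[0.55978608 0.32953324 0.24854617] [-8.35290840e-05  9.99999622e-01 -1.55309413e-04 -8.51124767e-04] [4.18312502e-01 5.08366875e-01 1.31445099e-01 1.19555624e+00
 4.07509611e-04 4.18145101e-01] 1.6
```

View pics/w1.png

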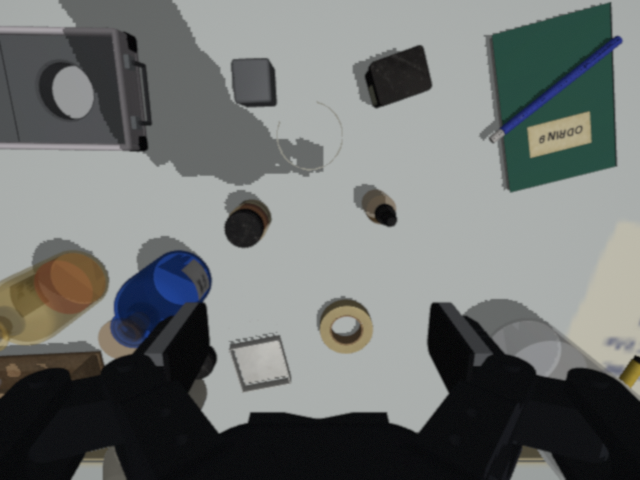

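```bash
python3 - <<'E'
from h import *
c=pickle.load(open("w1.pkl","rb"));im=c["image"][:,:,::-1]
g=cv2.cvtColor(im,cv2.COLOR_BGR2GRAY)
def cc(m,box):
    x0,x1,y0,y1=box;k=np.zeros_like(g);k[y0:y1,x0:x1]=m[y0:y1,x0:x1]
    n,l,s,ce=cv2.connectedComponentsWithStats(k);i=1+np.argmax(s[1:,4]);return s[i],ce[i],(l==i).astype(np.uint8)
s,ce,m=cc((g<35),(215,280,195,255));e=cv2.fitEllipse(max(cv2.findContours(m,0,1)[0],key=len));print("cap",s,ce,e,ray(c,*e[0],.068))
s,ce,m=cc((g<40),(360,405,190,235));print("bulb",s,ce,ray(c,*ce,.085),ray(c,388,217,.09))
for v in (.025,):print("dropbase approx",ray(c,377,205,.025))
f=lambda x0,y0,w,h:cv2.resize(im[y0:y0+h,x0:x0+w],None,fx=5,fy=5,interpolation=cv2.INTER_CUBIC)
a=np.hstack([f(360,35,80,80),f(220,45,80,80)]);a=cv2.convertScaleAbs(a,alpha=2.2);cv2.imwrite("pics/boxes.png",a)
for nm,box in(("case",(355,440,35,115)),("foam",(222,285,50,112))):
    t=45 if nm=="case" else 95
    s,ce,m=cc(g<t,box);h=cv2.convexHull(max(cv2.findContours(m,0,1)[0],key=len));p=cv2.approxPolyDP(h,2.5,True)[:,0];print(nm,p.tolist())
E
```

```text
cap [ 226  209   38   37 1010] [244.09207921 226.53069307] ((244.09548950195312, 226.66229248046875), (34.44074630737305, 37.94066619873047), 46.85205841064453) [0.568807   0.26157525 0.068     ]
bulb [375 204  21  22 338] [385.05325444 214.39940828] [0.55424736 0.38432355 0.085     ] [0.55541641 0.38595928 0.09      ]
dropbase approx [0.55702263 0.38677277 0.025     ]
case [[421, 47], [429, 87], [375, 106], [365, 76], [370, 65]]
foam [[267, 59], [274, 69], [275, 104], [246, 106], [237, 102], [233, 88], [233, 60]]
```

View pics/boxes.png

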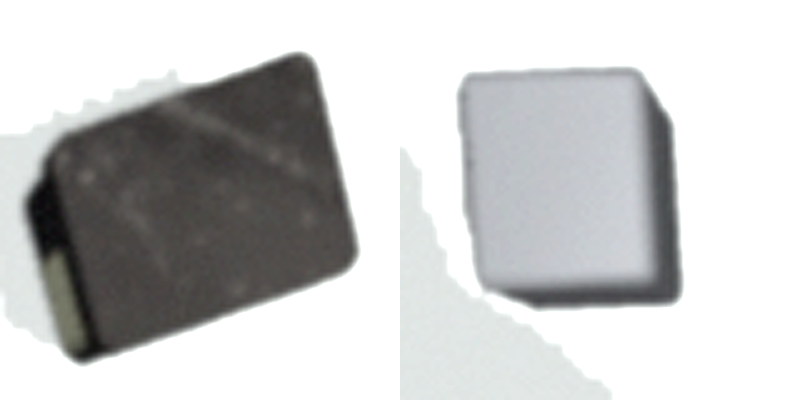

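Both top faces are clear. Case corners are near (372,64), (422,46), (431,87) and (379,106), with the long side up to the right. Foam corners are near (233,59), (269,59), (271,103) and (237,102).

```bash
python3 - <<'E'
from h import *
c=pickle.load(open("w1.pkl","rb"))
for n,P,z in(("case",[(372,64),(422,46),(431.4,87),(379.4,106)],.05),("foam",[(233,59.4),(269,59.4),(271,102.6),(237.4,102)],.048)):
    Q=np.array([ray(c,*p,z) for p in P]);print(n,Q.mean(0).round(4))
    for i in range(4):
        e=Q[(i+1)%4]-Q[i];print("  len",np.hypot(*e[:2]).round(4),"ang",np.degrees(np.arctan2(e[1],e[0])).round(1))
# medium pocket rim at insert top, z=.033
im=c["image"][:,:,::-1];print(ray(c,67,90,.033),ray(c,72,91,.013))
E
```

```text
case [0.4419 0.3986 0.05  ]
  len 0.0432 ang 108.4
  len 0.0334 ang 18.2
  len 0.0464 ang -70.8
  len 0.0342 ang -167.0
foam [0.4455 0.272  0.048 ]
  len 0.0304 ang 89.9
  len 0.0343 ang 0.7
  len 0.0292 ang -91.0
  len 0.0338 ang -177.2
[0.45053827 0.10184022 0.033     ] [0.44915099 0.09376759 0.013     ]
```

Request:
{"op": "drive_tool", "data": {"rows": [[-0.67, -4.55, -0.83, 0, 0, 0, 1], [-0.67, -4.55, -0.83, 0, 0, 0, 1], [-0.67, -4.55, -0.83, 0, 0, 0, 1], [-0.67, -4.55, -0.83, 0, 0, 0, 1], [-0.67, -4.55, -0.83, 0, 0, 0, 1], [-0.67, -4.55, -0.83, 0, 0, 0, 1], [0, 0, 0, 0, 0, 0, 1], [0, 0, 0, 0, 0, 0, 1]]}}

```text
time_s: 2.4
tcp_pos: [0.6, 0.0572, 0.2993]
ee_rot: [-0.0, 1.0, 0.0, -0.0]
ft_force: [-0.0, 0.3, 0.4]
finger_gap: 0.0852
gripper_force: 0.0
```

```bash
python3 -c "
from h import *
from station import r
c=shot('w2');o=r.observe();print(o['tcp_pos'],o['ee_rot'],o['time_s'])"
```

```text
[0.59983463 0.05813234 0.29903834] [-9.74051649e-04  9.99999420e-01  3.57530975e-04 -2.87195432e-04] 2.45
```

View pics/w2.png

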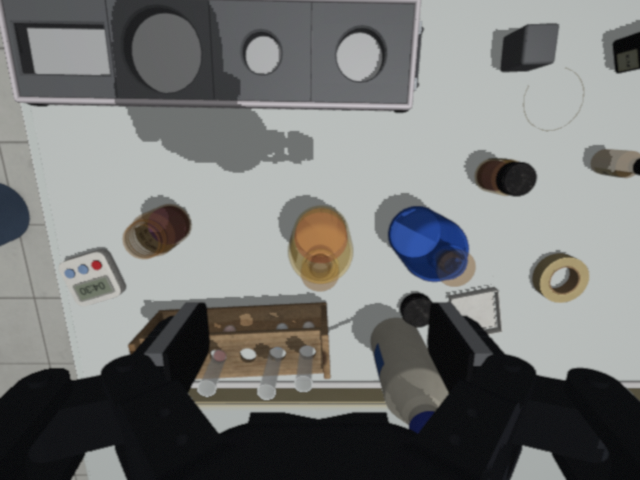

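```bash
python3 - <<'E'
from h import *
c=pickle.load(open("w2.pkl","rb"));im=c["image"][:,:,::-1]
a=cv2.resize(im[0:112,0:426],None,fx=1.87,fy=1.87*1,interpolation=cv2.INTER_CUBIC)
b=cv2.resize(im[190:320,270:400],None,fx=2.9,fy=2.9,interpolation=cv2.INTER_CUBIC)
o=np.zeros((a.shape[0]+b.shape[0],800,3),np.uint8);o[:a.shape[0],:a.shape[1]]=a;o[a.shape[0]:,:b.shape[1]]=b
print(a.shape,b.shape);cv2.imwrite("pics/tray.png",cv2.convertScaleAbs(o,alpha=1.8))
print("stop",ray(c,320,272,.141),"lip",ray(c,320,263,.125),"base mid",ray(c,320.5,232,0),"rackfront",ray(c,230,305,.08))
E
```

```text
(209, 797, 3) (377, 377, 3)
stop [0.64344434 0.05823368 0.141     ] lip [0.64078515 0.05830263 0.125     ] base mid [0.64397539 0.05950279 0.        ] rackfront [ 0.7040367  -0.03763167  0.08      ]
```

View pics/tray.png

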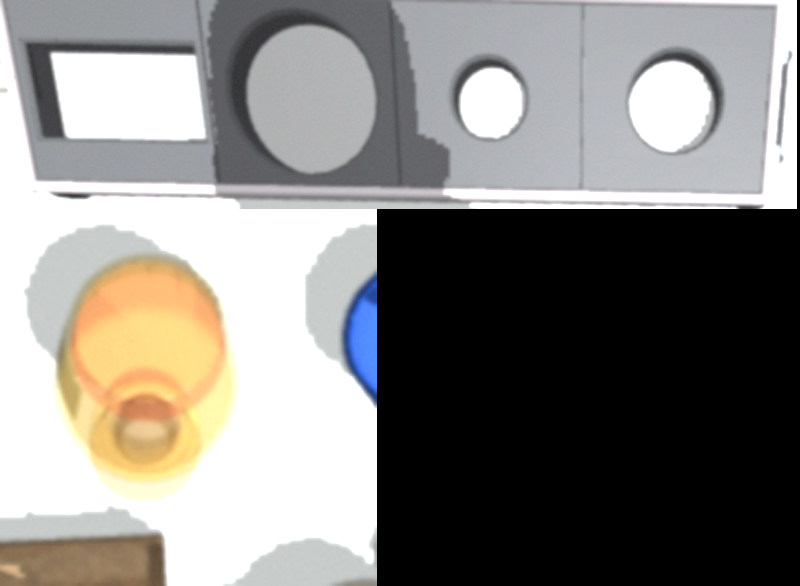

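```bash
python3 - <<'E'
from h import *
c=pickle.load(open("w2.pkl","rb"));k=1.87
for n,P in dict(large=[231,377,9,173],small=[453,528,54,140],med=[627,722,47,153]).items():
    l,r_,t,b=np.array(P)/k;u,v=(l+r_)/2,(t+b)/2
    R=lambda a,b:ray(c,a,b,.033).round(4)
    print(n,R(u,v),"dy",(R(r_,v)-R(l,v))[1],"dx",(R(u,b)-R(u,t))[0], "floor")
Q=np.array([ray(c,u/k,v/k,.033) for u,v in[(26,42),(195,46),(207,139.5),(42,137)]]);print(Q.round(4),Q.mean(0))
E
```

```text
large [ 0.4464 -0.099   0.033 ] dy 0.07800000000000001 dx 0.07940000000000003 floor
small [0.4493 0.0006 0.033 ] dy 0.0402 dx 0.04179999999999995 floor
med [0.4507 0.0992 0.033 ] dy 0.0509 dx 0.05159999999999998 floor
[[ 0.4232 -0.2424  0.033 ]
 [ 0.425  -0.1539  0.033 ]
 [ 0.4703 -0.1545  0.033 ]
 [ 0.4691 -0.2441  0.033 ]] [ 0.44691151 -0.19870562  0.033     ]
```

Pocket sizes and spacing check out: large (0.447,-0.100), small (0.449,0.000), medium (0.4505,0.099), slot (0.446,-0.199). The bottle is at (0.643,0.058). I'll grip it at the lip and stopper.

Request:
{"op": "drive_tool", "data": {"rows": [[-1.1, 0.0, 3.3, 0, 0, 0, 1], [-1.1, 0, 3.3, 0, 0, 0, 1], [-1.1, 0, 3.3, 0, 0, 0, 1], [-1.0, 0, 3.3, 0, 0, 0, 1], [0, 0, 3.3, 0, 0, 0, 1], [0, 0, 3.2, 0, 0, 0, 1], [0, 0, 0, 0, 0, 0, 1], [0, 0, 0, 0, 0, 0, -1], [0, 0, 0, 0, 0, 0, -1], [0, 0, 0, 0, 0, 0, -1], [0, 0, 0, 0, 0, 0, -1], [0, 0, 0, 0, 0, 0, -1], [0, 0, 0, 0, 0, 0, -1], [0, 0, 0, 0, 0, 0, -1], [0, 0, 0, 0, 0, 0, -1]], "newtons": 50}}

```text
time_s: 3.95
tcp_pos: [0.6454, 0.0574, 0.1049]
ee_rot: [-0.0, 1.0, 0.001, 0.002]
ft_force: [-1.0, 2.2, 5.7]
finger_gap: 0.042
gripper_force: 47.0
```

Request:
{"op": "drive_tool", "data": {"rows": [[0, 0, -0.5, 0, 0, 0, -1], [0, 0, -0.5, 0, 0, 0, -1], [0, 0, -1, 0, 0, 0, -1], [0, 0, -1, 0, 0, 0, -1], [0, 0, 0, 0, 0, 0, -1], [0, 0, 0, 0, 0, 0, -1]], "newtons": 80}}

```text
time_s: 4.55
tcp_pos: [0.644, 0.0568, 0.1325]
ee_rot: [-0.0, 1.0, -0.0, 0.0]
ft_force: [-0.2, 0.1, -2.6]
finger_gap: 0.0402
gripper_force: 73.6
```

```bash
python3 - <<'E'
from h import *
a=shot("s3","scene")["image"][140:260,310:430,::-1];c=shot("w3")["image"][:,:,::-1]
b=cv2.resize(c[180:420,190:450],None,fx=1.6,fy=1.6)
a=cv2.resize(a,(384,384),interpolation=cv2.INTER_CUBIC)
cv2.imwrite("pics/g3.png",np.hstack([a,b]))
E
```

```text
(no output)
```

View pics/g3.png

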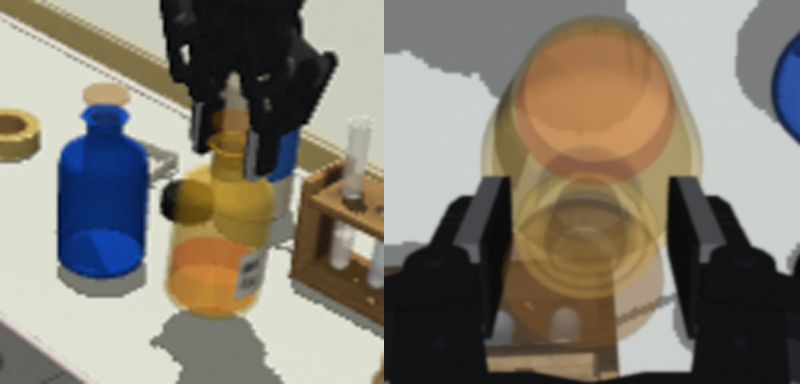

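The bottle hangs from the stopper grip, base near (255,310) in the left half, and looks upright. Carrying it to the large pocket.

Request:
{"op": "drive_tool", "data": {"rows": [[0, 0, -2, 0, 0, 0, -1], [0, 0, -2, 0, 0, 0, -1], [0.5, -0.4, -2, 0, 0, 0, -1], [1.5, -1.2, 0, 0, 0, 0, -1], [2.2, -1.8, 0, 0, 0, 0, -1], [2.6, -2.1, 0, 0, 0, 0, -1], [2.8, -2.2, 0, 0, 0, 0, -1], [2.8, -2.2, 0, 0, 0, 0, -1], [2.6, -2.1, 0, 0, 0, 0, -1], [2.2, -1.8, 0, 0, 0, 0, -1], [1.6, -1.2, 0, 0, 0, 0, -1], [0.8, -0.7, 0, 0, 0, 0, -1], [0, 0, 0, 0, 0, 0, -1], [0, 0, 0, 0, 0, 0, -1], [0, 0, 0, 0, 0, 0, -1], [0, 0, 0, 0, 0, 0, -1]]}}

```text
time_s: 6.25
tcp_pos: [0.4484, -0.0998, 0.192]
ee_rot: [-0.001, 1.0, 0.0, 0.0]
ft_force: [0.6, -0.0, -3.1]
finger_gap: 0.0405
gripper_force: 74.0
```

```bash
python3 - <<'E'
from h import *
a=shot("s4","scene")["image"][180:420,250:460,::-1];c=shot("w4")["image"][:,:,::-1]
b=cv2.resize(c[60:420,150:490],None,fx=1.3,fy=1.3)
a=cv2.resize(a,(409,468),interpolation=cv2.INTER_CUBIC)
o=np.hstack([a,b])[:, :800];cv2.imwrite("pics/g4.png",o)
E
```

```text
(no output)
```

View pics/g4.png

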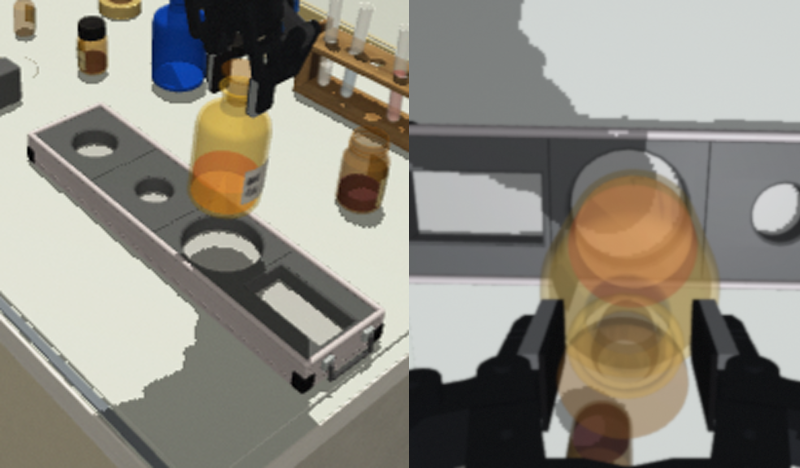

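```bash
python3 - <<'E'
from h import *
c=pickle.load(open("w4.pkl","rb"))
for z in(.08,.09):print(ray(c,150+(634-409)/1.3,60+172/1.3,z))
s=pickle.load(open("s4.pkl","rb"))
# scene: base lowest edge pixel crop(230,216) -> full ; compare to projected base circle
k=409/210
for z in(.075,.08,.085,.09):
    P=np.array([proj(s,[.448+.034*np.cos(a),-.1+.034*np.sin(a),z]) for a in np.linspace(0,6.28,60)]);P=(P-[250,180])*k
    print(z,P.min(0).round(),P.max(0).round())
E
```

```text
[ 0.41584334 -0.09719425  0.08      ]
[ 0.41438003 -0.09732309  0.09      ]
0.075 [189. 185.] [263. 233.]
0.08 [190. 181.] [263. 229.]
0.085 [190. 177.] [264. 225.]
0.09 [190. 173.] [264. 220.]
```

The base lies over the pocket axis to within about 2 mm, so I'm lowering it.

Request:
{"op": "drive_tool", "data": {"rows": [[0, 0, 2, 0, 0, 0, -1], [0, 0, 2, 0, 0, 0, -1], [0, 0, 1, 0, 0, 0, -1], [0, 0, 0.7, 0, 0, 0, -1], [0, 0, 0.5, 0, 0, 0, -1], [0, 0, 0.4, 0, 0, 0, -1], [0, 0, 0, 0, 0, 0, -1], [0, 0, 0, 0, 0, 0, -1]]}}

```text
time_s: 7.15
tcp_pos: [0.4481, -0.1004, 0.1264]
ee_rot: [-0.0, 1.0, -0.0, 0.0]
ft_force: [0.6, 0.1, -2.5]
finger_gap: 0.0404
gripper_force: 74.0
```

Request:
{"op": "drive_tool", "data": {"rows": [[0, 0, 0.3, 0, 0, 0, -1], [0, 0, 0.3, 0, 0, 0, -1], [0, 0, 0.2, 0, 0, 0, -1], [0, 0, 0, 0, 0, 0, -1]]}}

```text
time_s: 7.55
tcp_pos: [0.448, -0.1004, 0.1182]
ee_rot: [-0.0, 1.0, -0.0, 0.0]
ft_force: [-0.5, -0.2, -0.1]
finger_gap: 0.0399
gripper_force: 74.7
```

Request:
{"op": "drive_tool", "data": {"rows": [[0, 0, 0.15, 0, 0, 0, -1], [0, 0, 0, 0, 0, 0, -1]]}}

```text
time_s: 7.75
tcp_pos: [0.4489, -0.1004, 0.1182]
ee_rot: [-0.0, 1.0, -0.0, 0.001]
ft_force: [-2.7, 1.9, 12.7]
finger_gap: 0.0403
gripper_force: 78.6
```

Bottle is on the pocket floor. Releasing it and going to the capped jar.

Request:
{"op": "drive_tool", "data": {"rows": [[0, 0, 0, 0, 0, 0, 1], [0, 0, 0, 0, 0, 0, 1], [0, 0, 0, 0, 0, 0, 1], [0, 0, 0, 0, 0, 0, 1], [0, 0, -2, 0, 0, 0, 1], [0, 0, -3, 0, 0, 0, 1], [0, 0, -3, 0, 0, 0, 1], [-1.5, 4.49, 0, 0, 0, 0, 1], [-1.5, 4.49, 0, 0, 0, 0, 1], [-1.5, 4.49, 0, 0, 0, 0, 1], [-1.5, 4.49, 0, 0, 0, 0, 1], [-1.5, 4.49, 0, 0, 0, 0, 1], [-1.5, 4.49, 0, 0, 0, 0, 1], [-1.5, 4.49, 0, 0, 0, 0, 1], [-1.5, 4.49, 0, 0, 0, 0, 1], [0, 0, 0, 0, 0, 0, 1], [0, 0, 0, 0, 0, 0, 1]]}}

```text
time_s: 9.45
tcp_pos: [0.5672, 0.2598, 0.1956]
ee_rot: [-0.001, 1.0, -0.0, -0.001]
ft_force: [-0.0, -1.0, 0.3]
finger_gap: 0.0852
gripper_force: 0.0
```

```bash
python3 - <<'E'
from h import *
c=shot("w5");t=shot("t5","top");im=c["image"];g=cv2.cvtColor(im,cv2.COLOR_RGB2GRAY)
from station import r
print(r.observe()["tcp_pos"])
k=(g<35).astype(np.uint8);k[330:]=0;k[:,:220]=0;k[:,420:]=0
n,l,s,ce=cv2.connectedComponentsWithStats(k)
for i in range(1,n):
    if s[i,4]>200:print(s[i],ce[i],ray(c,*ce[i],.068))
# bottle stopper in top, predicted pixel for upright in pocket
print("pred stopper",proj(t,[.447,-.1,.154]),"base",proj(t,[.447,-.1,.013]))
a=cv2.resize(t["image"][200:300,380:530,::-1],None,fx=3,fy=3);b=cv2.resize(im[120:420,170:470,::-1],(300,300))
cv2.imwrite("pics/g5.png",np.hstack([a,b]))
E
```

```text
[0.56699414 0.25810158 0.19610005]
[ 298  213   42   45 1255] [317.9123506  233.96573705] [0.56824542 0.25884787 0.068     ]
pred stopper [450.70727621 251.35876463] base [429.91069974 264.44432841]
```

View pics/g5.png

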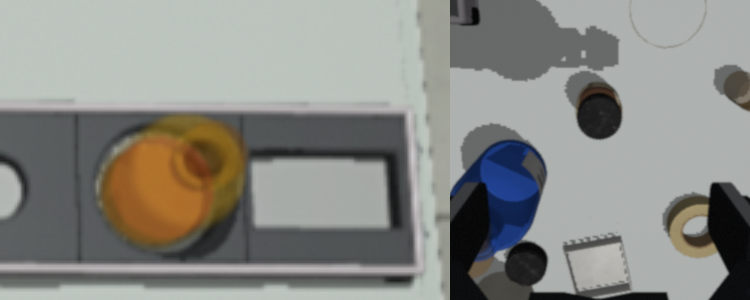

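Bottle is seated, stopper at the predicted pixel. The jar cap is at (0.568,0.259), directly below the tool.

Request:
{"op": "drive_tool", "data": {"rows": [[-0.1, 0, 4.5, 0, 0, 0, 1], [0, 0, 4.5, 0, 0, 0, 1], [0, 0, 4, 0, 0, 0, 1], [0, 0, 2.5, 0, 0, 0, 1], [0, 0, 1.3, 0, 0, 0, 1], [0, 0, 0, 0, 0, 0, 1], [0, 0, 0, 0, 0, 0, -1], [0, 0, 0, 0, 0, 0, -1], [0, 0, 0, 0, 0, 0, -1], [0, 0, 0, 0, 0, 0, -1], [0, 0, 0, 0, 0, 0, -1], [0, 0, 0, 0, 0, 0, -1], [0, 0, 0, 0, 0, 0, -1], [0, 0, 0, 0, 0, 0, -1]], "newtons": 40}}

```text
time_s: 10.95
tcp_pos: [0.5698, 0.2594, 0.0303]
ee_rot: [-0.0, 1.0, 0.0, 0.001]
ft_force: [-0.6, -1.0, 6.6]
finger_gap: 0.0357
gripper_force: 40.3
```

Request:
{"op": "drive_tool", "data": {"rows": [[0, 0, -1.5, 0, 0, 0, -1], [0, 0, -3, 0, 0, 0, -1], [0, 0, -3, 0, 0, 0, -1], [1.0, -1.3, 0, 0, 0, 0, -1], [2.0, -2.7, 0, 0, 0, 0, -1], [2.4, -3.3, 0, 0, 0, 0, -1], [2.5, -3.4, 0, 0, 0, 0, -1], [2.2, -3.0, 0, 0, 0, 0, -1], [1.3, -1.7, 0, 0, 0, 0, -1], [0.5, -0.6, 0, 0, 0, 0, -1], [0, 0, 0, 0, 0, 0, -1], [0, 0, 0, 0, 0, 0, -1], [0, 0, 2, 0, 0, 0, -1], [0, 0, 2, 0, 0, 0, -1], [0, 0, 0, 0, 0, 0, -1], [0, 0, 0, 0, 0, 0, -1]]}}

```text
time_s: 12.55
tcp_pos: [0.45, 0.0995, 0.0636]
ee_rot: [-0.001, 1.0, 0.0, -0.0]
ft_force: [1.0, 0.4, -0.2]
finger_gap: 0.0357
gripper_force: 40.3
```

```bash
python3 - <<'E'
from h import *
a=shot("s6","scene")["image"][215:315,240:350,::-1];c=shot("w6")["image"][:,:,::-1]
from station import r
print(r.observe()["tcp_pos"])
b=cv2.resize(c[40:400,150:490],None,fx=1.1,fy=1.1)
a=cv2.resize(a,(400,396),interpolation=cv2.INTER_CUBIC)
cv2.imwrite("pics/g6.png",np.hstack([a,b]))
E
```

```text
[0.45067719 0.09935805 0.06433081]
```

View pics/g6.png

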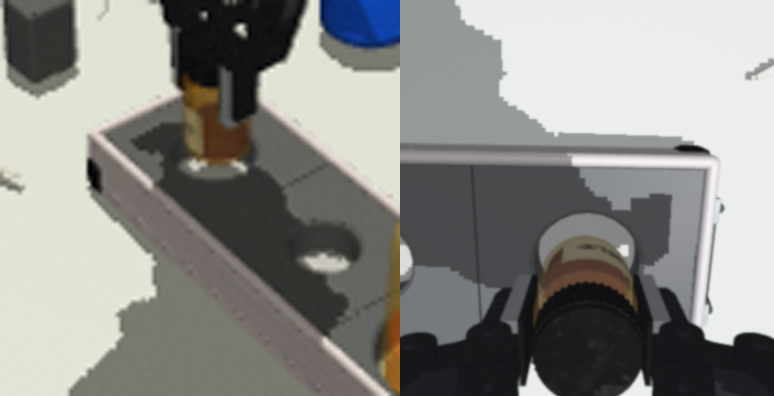

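The jar hangs upright over the medium pocket, lined up with it in both views. Lowering it.

Request:
{"op": "drive_tool", "data": {"rows": [[0, 0, 0.8, 0, 0, 0, -1], [0, 0, 0.7, 0, 0, 0, -1], [0, 0, 0.4, 0, 0, 0, -1], [0, 0, 0.2, 0, 0, 0, -1], [0, 0, 0, 0, 0, 0, -1]]}}

```text
time_s: 13.15
tcp_pos: [0.4495, 0.0989, 0.0433]
ee_rot: [-0.0, 1.0, -0.0, -0.0]
ft_force: [-2.9, -0.3, 10.9]
finger_gap: 0.0353
gripper_force: 41.6
```

Request:
{"op": "drive_tool", "data": {"rows": [[0, 0, 0, 0, 0, 0, 1], [0, 0, 0, 0, 0, 0, 1], [0, 0, 0, 0, 0, 0, 1], [0, 0, 0, 0, 0, 0, 1], [0, 0, -3, 0, 0, 0, 1], [0, 0, -5, 0, 0, 0, 1], [0, 0, -5, 0, 0, 0, 1], [-1.51, 4.09, 0, 0, 0, 0, 1], [-1.51, 4.09, 0, 0, 0, 0, 1], [-1.51, 4.09, 0, 0, 0, 0, 1], [-1.51, 4.09, 0, 0, 0, 0, 1], [-1.51, 4.09, 0, 0, 0, 0, 1], [-1.51, 4.09, 0, 0, 0, 0, 1], [-1.51, 4.09, 0, 0, 0, 0, 1], [0, 0, 0, 0, 0, 0, 1], [0, 0, 0, 0, 0, 0, 1]]}}

```text
time_s: 14.75
tcp_pos: [0.5546, 0.3857, 0.1713]
ee_rot: [-0.001, 1.0, -0.001, -0.001]
ft_force: [0.3, 0.5, -0.6]
finger_gap: 0.0857
gripper_force: 0.0
```

```bash
python3 - <<'E'
from h import *
c=shot("w7");t=shot("t7","top");im=c["image"];g=cv2.cvtColor(im,cv2.COLOR_RGB2GRAY)
from station import r
print(r.observe()["tcp_pos"])
k=(g<40).astype(np.uint8);k[330:]=0;k[:,:220]=0;k[:,420:]=0
n,l,s,ce=cv2.connectedComponentsWithStats(k)
for i in range(1,n):
    if s[i,4]>80:print(s[i],ce[i],ray(c,*ce[i],.08))
h=cv2.cvtColor(im,cv2.COLOR_RGB2HSV);m=((h[...,1]>45)&(h[...,0]<30)).astype(np.uint8);m[330:]=0;m[:150]=0;m[:,:250]=0;m[:,:400]*=1;m[:,400:]=0
n,l,s,ce=cv2.connectedComponentsWithStats(m)
for i in range(1,n):
    if s[i,4]>80:print("brown",s[i],ce[i],ray(c,*ce[i],.025))
# jar cap in top view vs prediction
gt=cv2.cvtColor(t["image"],cv2.COLOR_RGB2GRAY);k=(gt<32).astype(np.uint8);k[:235]=0;k[285:]=0;k[:,:300]=0;k[:,350:]=0
n,l,s,ce=cv2.connectedComponentsWithStats(k);i=1+np.argmax(s[1:,4]);print("jar",s[i],ce[i],"pred",proj(t,[.4505,.099,.081]))
E
```

```text
[0.55454717 0.38422638 0.17212722]
[ 300   28   79   80 4159] [339.57008896  68.01154124] [0.4468603 0.3971027 0.08     ]
[310 232  26  32 596] [322.99496644 246.29530201] [0.5546079 0.3881425 0.08     ]
brown [305 210  35  39 755] [321.31788079 226.68476821] [0.55455094 0.38737452 0.025     ]
jar [311 248  22  23 370] [322.36216216 258.65945946] pred [322.21833969 257.70631408]
```

Request:
{"op": "drive_tool", "data": {"rows": [[0, 0.2, 4.5, 0, 0, 0, 1], [0, 0, 4.5, 0, 0, 0, 1], [0, 0, 3.5, 0, 0, 0, 1], [0, 0, 1.7, 0, 0, 0, 1], [0, 0, 0.8, 0, 0, 0, 1], [0, 0, 0, 0, 0, 0, 1], [0, 0, 0, 0, 0, 0, -1], [0, 0, 0, 0, 0, 0, -1], [0, 0, 0, 0, 0, 0, -1], [0, 0, 0, 0, 0, 0, -1], [0, 0, 0, 0, 0, 0, -1], [0, 0, 0, 0, 0, 0, -1], [0, 0, 0, 0, 0, 0, -1], [0, 0, 0, 0, 0, 0, -1]], "newtons": 30}}

```text
time_s: 16.25
tcp_pos: [0.5558, 0.3877, 0.0236]
ee_rot: [-0.0, 1.0, 0.0, 0.001]
ft_force: [-0.1, -0.5, 5.7]
finger_gap: 0.0276
gripper_force: 29.5
```

Request:
{"op": "drive_tool", "data": {"rows": [[0, 0, -1.5, 0, 0, 0, -1], [0, 0, -3, 0, 0, 0, -1], [0, 0, -3.5, 0, 0, 0, -1], [0.3, -1.0, -3, 0, 0, 0, -1], [0.8, -3.0, 0, 0, 0, 0, -1], [1.1, -4.1, 0, 0, 0, 0, -1], [1.2, -4.4, 0, 0, 0, 0, -1], [1.2, -4.4, 0, 0, 0, 0, -1], [1.2, -4.4, 0, 0, 0, 0, -1], [1.2, -4.4, 0, 0, 0, 0, -1], [1.2, -4.4, 0, 0, 0, 0, -1], [1.1, -4.1, 0, 0, 0, 0, -1], [0.8, -3.0, 0, 0, 0, 0, -1], [0.5, -1.6, 0, 0, 0, 0, -1], [0, 0, 0, 0, 0, 0, -1], [0, 0, 0, 0, 0, 0, -1]]}}

```text
time_s: 17.85
tcp_pos: [0.4497, -0.0008, 0.1331]
ee_rot: [0.0, 1.0, 0.0, 0.0]
ft_force: [0.2, 0.3, -0.1]
finger_gap: 0.0272
gripper_force: 29.8
```

```bash
python3 - <<'E'
from h import *
c=shot("w8");im=c["image"];g=cv2.cvtColor(im,cv2.COLOR_RGB2GRAY)
from station import r
o=r.observe();print(o["tcp_pos"],o["ft_force"],o["finger_gap"])
b=cv2.resize(im[40:400,120:520,::-1],(800,720))[:600];cv2.imwrite("pics/g8.png",b)
h=cv2.cvtColor(im,cv2.COLOR_RGB2HSV);m=((h[...,1]>60)&(h[...,0]<30)).astype(np.uint8);m[330:]=0;m[:,:250]=0;m[:,390:]=0
n,l,s,ce=cv2.connectedComponentsWithStats(m)
for i in range(1,n):
    if s[i,4]>80:print("brown",s[i],ce[i])
z=o["tcp_pos"][2]-.0236
for a in(0,np.pi/2,np.pi,-np.pi/2):print("pred base edge",proj(c,[o["tcp_pos"][0]+.0145*np.cos(a),o["tcp_pos"][1]+.0145*np.sin(a),z]).round(1))
print("pocket centre",proj(c,[.449,0,.033]).round(1))
E
```

```text
[ 4.49763855e-01 -3.78216380e-04  1.33005200e-01] [ 0.12003939 -0.54048595  0.44981525] 0.02763670744794833
brown [301 302  41   5 130] [319.89230769 303.85384615]
brown [281 312  66  18 509] [309.85658153 324.36738703]
pred base edge [320.2 313.4]
pred base edge [350.2 286.2]
pred base edge [320.3 257.7]
pred base edge [290.3 286.1]
pocket centre [320.3 241.3]
```

Request:
{"op": "drive_tool", "data": {"rows": [[0, 0, 2.5, 0, 0, 0, -1], [0, 0, 2.5, 0, 0, 0, -1], [0, 0, 1.5, 0, 0, 0, -1], [0, 0, 1, 0, 0, 0, -1], [0, 0, 0.8, 0, 0, 0, -1], [0, 0, 0.5, 0, 0, 0, -1], [0, 0, 0.4, 0, 0, 0, -1], [0, 0, 0.3, 0, 0, 0, -1], [0, 0, 0, 0, 0, 0, -1]]}}

```text
time_s: 18.8
tcp_pos: [0.4495, -0.0009, 0.0376]
ee_rot: [-0.0, 1.0, -0.0, 0.0]
ft_force: [0.4, 0.1, -1.5]
finger_gap: 0.0275
gripper_force: 29.8
```

Request:
{"op": "drive_tool", "data": {"rows": [[0, 0, 0.15, 0, 0, 0, -1], [0, 0, 0, 0, 0, 0, -1]]}}

```text
time_s: 19.0
tcp_pos: [0.4499, -0.0009, 0.0366]
ee_rot: [-0.0, 1.0, -0.0, 0.0]
ft_force: [0.2, 0.1, 3.3]
finger_gap: 0.0273
gripper_force: 30.1
```

Request:
{"op": "drive_tool", "data": {"rows": [[0, 0, 0, 0, 0, 0, 0.1], [0, 0, 0, 0, 0, 0, 0.1], [0, 0, 0, 0, 0, 0, 0.1], [0, 0, -2, 0, 0, 0, 0.1], [0, 0, -4, 0, 0, 0, 0.1], [0, 0, -4, 0, 0, 0, 0.1], [0, 0, -4, 0, 0, 0, 0.1], [0.1, 4.5, 0, 0, 0, 0, 1], [0.1, 4.5, 0, 0, 0, 0, 1], [0.1, 4.5, 0, 0, 0, 0, 1], [0.1, 4.5, 0, 0, 0, 0, 1], [0.1, 4.5, 0, 0, 0, 0, 1], [0.1, 4.5, 0, 0, 0, 0, 1], [0.1, 4.5, 0, 0, 0, 0, 1], [0.1, 4.5, 0, 0, 0, 0, 1], [0, 4.0, 0, 0, 0, 0, 1], [0, 0, 0, 0, 0, 0, 1], [0, 0, 0, 0, 0, 0, 1]]}}

```text
time_s: 20.8
tcp_pos: [0.4405, 0.3996, 0.1754]
ee_rot: [-0.001, 1.0, -0.001, -0.0]
ft_force: [-0.2, -0.7, -0.6]
finger_gap: 0.0854
gripper_force: 0.0
```

Request:
{"op": "drive_tool", "data": {"rows": [[0, 0, 0, 0, 0, 1, 1], [0, 0, 0, 0, 0, 1, 1], [0, 0, 0, 0, 0, 1, 1], [0, 0, 0, 0, 0, 1, 1], [0, 0, 0, 0, 0, 1, 1], [0, 0, 0, 0, 0, 1, 1], [0, 0, 0, 0, 0, 1, 1], [0, 0, 0, 0, 0, 1, 1], [0, 0, 0, 0, 0, 1, 1], [0, 0, 0, 0, 0, 0.1, 1], [0, 0, 0, 0, 0, 0, 1], [0, 0, 0, 0, 0, 0, 1]]}}

```text
time_s: 22.0
tcp_pos: [0.4413, 0.3985, 0.1761]
ee_rot: [0.593, 0.805, -0.0, 0.0]
ft_force: [-0.2, -0.3, -0.2]
finger_gap: 0.0854
gripper_force: 0.0
```

```bash
python3 - <<'E'
from h import *
from scipy.spatial.transform import Rotation as Ro
from station import r
c=shot("w9");t=shot("t9","top");o=r.observe();M=Ro.from_quat(o["ee_rot"]).as_matrix()
print(o["tcp_pos"],"tool x ang",np.degrees(np.arctan2(M[1,0],M[0,0])),"y ang",np.degrees(np.arctan2(M[1,1],M[0,1])))
g=cv2.cvtColor(c["image"],cv2.COLOR_RGB2GRAY);k=(g<50).astype(np.uint8);k[335:]=0;k[:,:215]=0;k[:,425:]=0
n,l,s,ce=cv2.connectedComponentsWithStats(k)
for i in range(1,n):
    if s[i,4]>800:
        h=cv2.convexHull(max(cv2.findContours((l==i).astype(np.uint8),0,1)[0],key=len));p=cv2.approxPolyDP(h,4,True)[:,0]
        print(s[i],p.tolist(),cv2.minAreaRect(h))
        print([ray(c,*q,.05)[:2].round(4).tolist() for q in p])
print("pred tcp",proj(c,[*o["tcp_pos"][:2],.05]))
gt=cv2.cvtColor(t["image"],cv2.COLOR_RGB2GRAY);k=(gt<40).astype(np.uint8);k[:235]=0;k[285:]=0;k[:,:360]=0;k[:,410:]=0
n,l,s,ce=cv2.connectedComponentsWithStats(k)
for i in range(1,n):
    if s[i,4]>25:print("bulb",s[i],ce[i])
print("pred bulb",proj(t,[.449,0,.098]),proj(t,[.449,0,.07]))
E
```

```text
[0.44121994 0.39887774 0.1761286 ] tool x ang 107.28633303663365 y ang 17.28633292928552
[ 369    0   47  110 1110] [[370, 0], [378, 0], [415, 108], [402, 102]] ((392.1128234863281, 54.13291549682617), (116.7596206665039, 13.22739315032959), 71.0534896850586)
[[0.4276, 0.5538], [0.4325, 0.5553], [0.4786, 0.5019], [0.4687, 0.5029]]
[ 293  194   49   67 3109] [[335, 194], [341, 205], [340, 259], [297, 260], [295, 201], [301, 194]] ((316.9999694824219, 227.0), (47.99999237060547, 65.99998474121094), -0.0)
[[0.4446, 0.4296], [0.4514, 0.4232], [0.4637, 0.3833], [0.4326, 0.3727], [0.4183, 0.416], [0.421, 0.4222]]
pred tcp [317.9650753  231.65944738]
bulb [375 250  14  19 135] [381.4        256.60740741]
pred bulb [381.89580556 256.43538503] [379.66680395 259.04772769]
```

Dropper is seated. The case is aligned with the fingers and centred within 1.5 mm. Grasping it.

Request:
{"op": "drive_tool", "data": {"rows": [[0, 0, 4.5, 0, 0, 0, 1], [0, 0, 4.5, 0, 0, 0, 1], [0, 0, 3.5, 0, 0, 0, 1], [0, 0, 2.0, 0, 0, 0, 1], [0, 0, 1.0, 0, 0, 0, 1], [0, 0, 0, 0, 0, 0, 1], [0, 0, 0, 0, 0, 0, -1], [0, 0, 0, 0, 0, 0, -1], [0, 0, 0, 0, 0, 0, -1], [0, 0, 0, 0, 0, 0, -1], [0, 0, 0, 0, 0, 0, -1], [0, 0, 0, 0, 0, 0, -1], [0, 0, 0, 0, 0, 0, -1]], "newtons": 30}}

```text
time_s: 23.4
tcp_pos: [0.442, 0.3998, 0.0224]
ee_rot: [0.593, 0.805, 0.001, 0.0]
ft_force: [-0.1, -0.1, 6.0]
finger_gap: 0.0367
gripper_force: 31.5
```

Request:
{"op": "drive_tool", "data": {"rows": [[0, 0, -2, 0, 0, 0, -1], [0, 0, -4, 0, 0, 0, -1], [0, 0, -4, 0, 0, 0, -1], [0, 0, -4, 0, 0, 0, -1], [0, 0, -3, 0, 0, 1, -1], [0, 0, 0, 0, 0, 1, -1], [0, 0, 0, 0, 0, 0, -1]]}}

```text
time_s: 24.1
tcp_pos: [0.4415, 0.3994, 0.1922]
ee_rot: [0.699, 0.715, 0.001, 0.0]
ft_force: [-0.2, -0.1, -1.0]
finger_gap: 0.0363
gripper_force: 30.7
```

```bash
python3 - <<'E'
from scipy.spatial.transform import Rotation as Ro
import numpy as np
from station import r
o=r.observe();M=Ro.from_quat(o["ee_rot"]).as_matrix()
print(o["tcp_pos"],o["finger_gap"],"tool x ang",np.degrees(np.arctan2(M[1,0],M[0,0])),o["joint_positions"])
E
```

```text
[0.44150044 0.39943008 0.19222438] 0.03631358397395544 tool x ang 91.25707593754997 [ 6.11486006e-01  4.35166234e-01 -1.32074645e-01  1.00157355e+00
 -2.31456275e-05  2.16034309e+00]
```

I'll flip the tool half a turn so that the camera side stays clear of the bottle when placing.

Request:
{"op": "drive_tool", "data": {"rows": [[0, 0, 0, 0, 0, -1, -1], [0, 0, 0, 0, 0, -1, -1], [0, 0, 0, 0, 0, -1, -1], [0, 0, 0, 0, 0, -1, -1], [0, 0, 0, 0, 0, -1, -1], [0, 0, 0, 0, 0, -1, -1], [0, 0, 0, 0, 0, -1, -1], [0, 0, 0, 0, 0, -1, -1], [0, 0, 0, 0, 0, -1, -1], [0, 0, 0, 0, 0, -1, -1], [0, 0, 0, 0, 0, -1, -1], [0, 0, 0, 0, 0, -1, -1], [0, 0, 0, 0, 0, -1, -1], [0, 0, 0, 0, 0, -1, -1], [0, 0, 0, 0, 0, -1, -1], [0, 0, 0, 0, 0, -1, -1], [0, 0, 0, 0, 0, -1, -1], [0, 0, 0, 0, 0, -1, -1], [0, 0, 0, 0, 0, -1, -1], [0, 0, 0, 0, 0, -1, -1]]}}

```text
time_s: 26.1
tcp_pos: [0.4403, 0.3985, 0.1896]
ee_rot: [-0.586, 0.81, -0.0, -0.001]
ft_force: [-0.3, -0.0, -0.8]
finger_gap: 0.0366
gripper_force: 30.6
```

Request:
{"op": "drive_tool", "data": {"rows": [[0, 0, 0, 0, 0, -1, -1], [0, 0, 0, 0, 0, -1, -1], [0, 0, 0, 0, 0, -0.23, -1], [0, 0, 0, 0, 0, 0, -1], [0, 0, 0, 0, 0, 0, -1]]}}

```text
time_s: 26.6
tcp_pos: [0.4406, 0.3988, 0.1901]
ee_rot: [-0.702, 0.712, 0.0, -0.001]
ft_force: [-0.7, 0.2, -1.4]
finger_gap: 0.0367
gripper_force: 30.6
```

```bash
cat > st.py <<'E'
from scipy.spatial.transform import Rotation as Ro
import numpy as np
from station import r
o=r.observe();M=Ro.from_quat(o["ee_rot"]).as_matrix()
print(o["tcp_pos"].round(4),o["finger_gap"].round(4),"tool x ang",np.degrees(np.arctan2(M[1,0],M[0,0])),o["joint_positions"][5],o["time_s"],o["ft_force"])
E
python3 st.py
```

```text
Traceback (most recent call last):
  File "st.py", line 5, in <module>
    print(o["tcp_pos"].round(4),o["finger_gap"].round(4),"tool x ang",np.degrees(np.arctan2(M[1,0],M[0,0])),o["joint_positions"][5],o["time_s"],o["ft_force"])
                                ^^^^^^^^^^^^^^^^^^^^^
AttributeError: 'float' object has no attribute 'round'
```

Request:
{"op": "drive_tool", "data": {"rows": [[0, 0, -3.0, 0, 0, 0, -1], [1.5, 0, -1, 0, 0, 0, -1], [3.5, -0.1, 0, 0, 0, 0, -1], [4.5, -0.1, 0, 0, 0, 0, -1], [4.6, -0.12, 0, 0, 0, 0, -1], [4.6, -0.12, 0, 0, 0, 0, -1], [4.6, -0.12, 0, 0, 0, 0, -1], [4.6, -0.12, 0, 0, 0, 0, -1], [4.6, -0.12, 0, 0, 0, 0, -1], [4.6, -0.12, 0, 0, 0, 0, -1], [4.6, -0.12, 0, 0, 0, 0, -1], [4.6, -0.12, 0, 0, 0, 0, -1], [4.5, -0.1, 0, 0, 0, 0, -1], [4.0, -0.1, 0, 0, 0, 0, -1], [2.3, 0, 0, 0, 0, 0, -1], [0.9, 0, 0, 0, 0, 0, -1], [0, 0, 0, 0, 0, 0, -1], [0, 0, 0, 0, 0, 0, -1], [0, 0, 0, 0, 0, 0, -1]]}}

```text
time_s: 28.5
tcp_pos: [0.4452, -0.1797, 0.231]
ee_rot: [-0.702, 0.712, 0.0, 0.0]
ft_force: [-0.5, 0.5, -1.5]
finger_gap: 0.0364
gripper_force: 30.8
```

```bash
sed -i 's/o\["finger_gap"\].round(4)/o["finger_gap"]/' st.py; python3 st.py; python3 - <<'E'
from h import *
c=shot("w10");im=c["image"];g=cv2.cvtColor(im,cv2.COLOR_RGB2GRAY)
b=im[20:430,120:520,::-1].copy()
s=shot("s10","scene")["image"][240:400,290:450,::-1]
cv2.imwrite("pics/g10.png",np.hstack([cv2.convertScaleAbs(b,alpha=1.5),cv2.resize(s,(390,410),interpolation=cv2.INTER_CUBIC)]))
E
```

```text
[ 0.4452 -0.1797  0.231 ] 0.0364485820082552 tool x ang -90.82783206804616 -2.094156904081287 28.5 [-0.50147641  0.50957569 -1.46815763]
```

Request:
{"op": "drive_tool", "data": {"rows": [[0.15, -0.08, 3, 0, 0, 0, -1], [0, 0, 4.5, 0, 0, 0, -1], [0, 0, 4, 0, 0, 0, -1], [0, 0, 2.5, 0, 0, 0, -1], [0, 0, 1.2, 0, 0, 0, -1], [0, 0, 0, 0, 0, 0, -1], [0, 0, 0, 0, 0, 0, -1]]}}

```text
time_s: 29.3
tcp_pos: [0.4466, -0.1821, 0.0794]
ee_rot: [-0.702, 0.712, -0.0, 0.0]
ft_force: [-0.1, -0.0, -1.1]
finger_gap: 0.0362
gripper_force: 30.7
```

```bash
python3 st.py; python3 - <<'E'
from h import *
c=shot("w11");im=c["image"];t=shot("t11","top")["image"]
b=im[20:430,120:520,::-1].copy()
s=shot("s11","scene")["image"][240:400,290:450,::-1]
cv2.imwrite("pics/g11.png",np.hstack([cv2.convertScaleAbs(b,alpha=1.5),cv2.resize(s,(390,410),interpolation=cv2.INTER_CUBIC)]))
# slot floor pale region seen by the wrist camera, mapped on rim plane
g=cv2.cvtColor(im,cv2.COLOR_RGB2GRAY);h=cv2.cvtColor(im,cv2.COLOR_RGB2HSV)
for P,n in(([.4232,-.2424],"rimTL"),([.4691,-.2441],"rimBL"),([.425,-.1539],"TR"),([.4703,-.1545],"BR")):print(n,proj(c,[*P,.033]).round(0))
x0=proj(c,[.447,-.2205,.033]).round().astype(int);print(x0,g[x0[1],x0[0]-130:x0[0]+130:4].tolist())
E
```

```text
[ 0.4466 -0.1821  0.0794] 0.036203569345728014 tool x ang -90.86339806064586 -2.0961046617324963 29.3 [-0.11474827 -0.02085461 -1.10902717]
rimTL [364. 157.]
rimBL [272. 155.]
TR [358. 318.]
BR [277. 318.]
[317 201] [228, 228, 228, 228, 228, 228, 229, 228, 204, 235, 180, 84, 70, 69, 70, 70, 71, 71, 70, 72, 86, 74, 51, 88, 125, 125, 126, 126, 125, 126, 125, 126, 125, 126, 125, 126, 126, 125, 126, 125, 125, 125, 125, 84, 50, 63, 72, 71, 70, 70, 70, 70, 71, 70, 70, 81, 121, 139, 124, 141, 141, 141, 141, 141, 141]
```

Request:
{"op": "drive_tool", "data": {"rows": [[0, 0, 1.5, 0, 0, 0, -1], [0, 0, 1.0, 0, 0, 0, -1], [0, 0, 0.5, 0, 0, 0, -1], [0, 0, 0.4, 0, 0, 0, -1], [0, 0, 0.4, 0, 0, 0, -1], [0, 0, 0.3, 0, 0, 0, -1], [0, 0, 0, 0, 0, 0, -1]]}}

```text
time_s: 30.15
tcp_pos: [0.446, -0.1824, 0.0378]
ee_rot: [-0.701, 0.713, 0.0, -0.0]
ft_force: [1.4, -0.6, -1.4]
finger_gap: 0.0364
gripper_force: 30.8
```

Request:
{"op": "drive_tool", "data": {"rows": [[0, 0, 0.2, 0, 0, 0, -1], [0, 0, 0.1, 0, 0, 0, -1], [0, 0, 0, 0, 0, 0, -1]]}}

```text
time_s: 30.45
tcp_pos: [0.4464, -0.1826, 0.0354]
ee_rot: [-0.701, 0.713, -0.0, 0.0]
ft_force: [-1.2, 0.4, 1.8]
finger_gap: 0.0369
gripper_force: 31.1
```

Request:
{"op": "drive_tool", "data": {"rows": [[-0.12, 0, 0, 0, 0, 0, -1], [-0.13, 0, 0, 0, 0, 0, -1], [0, 0, 0, 0, 0, 0, -1], [0, 0, 0, 0, 0, 0, 0.4], [0, 0, 0, 0, 0, 0, 0.4], [0, 0, 0, 0, 0, 0, 0.4], [0, 0, -2, 0, 0, 0, 0.4], [0, 0, -4, 0, 0, 0, 0.4], [0, 0, -4, 0, 0, 0, 0.4], [0, 0, -4, 0, 0, 0, 0.4], [0, 0, -4, 0, 0, 0, 0.4], [0, 0, 0, 0, 0, 0, 0.4], [0, 0, 0, 0, 0, 0, 0.4]]}}

```text
time_s: 31.75
tcp_pos: [0.4467, -0.1802, 0.2157]
ee_rot: [-0.701, 0.713, -0.001, 0.0]
ft_force: [-0.4, 0.2, -0.3]
finger_gap: 0.0594
gripper_force: 0.0
```

```bash
python3 st.py; python3 - <<'E'
from h import *
c=shot("w12");t=shot("t12","top")
g=cv2.cvtColor(c["image"],cv2.COLOR_RGB2GRAY)
# remaining slot floor (pale) & case (dark) in the wrist view
print("pred case top corners",[proj(c,[.4465+a*.0185,-.180+b*.0235,.063]).round(0).tolist() for a,b in((1,1),(1,-1),(-1,-1),(-1,1))])
k=(g<45).astype(np.uint8);k[330:]=0;k[:,:230]=0;k[:,410:]=0
n,l,s,ce=cv2.connectedComponentsWithStats(k)
for i in range(1,n):
    if s[i,4]>500:print("dark",s[i],ce[i].round(1))
gt=cv2.cvtColor(t["image"],cv2.COLOR_RGB2GRAY)
print("pred top",[proj(t,[.4465+a*.0185,-.180+b*.0235,.063]).round(1).tolist() for a,b in((1,1),(1,-1),(-1,-1),(-1,1))])
E
```

```text
[ 0.4467 -0.1802  0.2157] 0.05944636887664205 tool x ang -90.91778086484068 -2.0916220909301475 31.75 [-0.38922207  0.16218451 -0.2573775 ]
pred case top corners [[297.0, 254.0], [296.0, 198.0], [342.0, 198.0], [342.0, 253.0]]
dark [ 295  190   49   61 2479] [318.3 220.8]
pred top [[468.1, 249.8], [494.7, 249.5], [496.4, 270.5], [469.5, 270.8]]
```

```bash
python3 - <<'E'
from h import *
c=pickle.load(open("w12.pkl","rb"));g=cv2.cvtColor(c["image"],cv2.COLOR_RGB2GRAY)
for u in(305,319,333):print(u,g[136:262:2,u].tolist())
for v in range(136,262,8):print(v,ray(c,319,v,.013)[1].round(4),ray(c,319,v,.033)[1].round(4),ray(c,319,v,.063)[1].round(4))
E
```

```text
305 [93, 64, 59, 52, 87, 106, 106, 105, 105, 105, 105, 106, 105, 105, 112, 181, 194, 194, 195, 194, 194, 194, 184, 160, 160, 158, 115, 47, 14, 12, 17, 33, 39, 40, 35, 35, 35, 33, 33, 32, 35, 43, 44, 38, 35, 35, 32, 32, 34, 36, 37, 37, 39, 45, 40, 50, 42, 40, 78, 113, 113, 113, 112]
319 [158, 100, 59, 52, 85, 106, 106, 106, 106, 106, 106, 105, 106, 105, 106, 105, 105, 104, 105, 110, 114, 104, 104, 105, 105, 104, 102, 47, 10, 10, 19, 35, 38, 37, 41, 42, 38, 36, 38, 39, 38, 41, 40, 38, 38, 38, 38, 38, 37, 37, 41, 45, 39, 36, 36, 37, 36, 37, 78, 109, 69, 54, 65]
333 [92, 63, 57, 51, 85, 106, 106, 106, 106, 106, 106, 105, 105, 104, 105, 111, 179, 190, 190, 190, 169, 105, 104, 105, 104, 105, 102, 47, 11, 12, 22, 40, 39, 40, 39, 39, 39, 39, 40, 40, 39, 39, 39, 40, 39, 37, 37, 37, 37, 38, 38, 36, 35, 36, 37, 37, 37, 40, 65, 85, 62, 56, 55]
136 -0.2513 -0.2513 -0.2512
144 -0.2444 -0.2448 -0.2453
152 -0.2374 -0.2381 -0.2393
160 -0.2303 -0.2315 -0.2332
168 -0.2231 -0.2247 -0.2271
176 -0.2159 -0.2179 -0.2209
184 -0.2085 -0.2109 -0.2146
192 -0.2011 -0.2039 -0.2082
200 -0.1936 -0.1969 -0.2018
208 -0.1859 -0.1897 -0.1953
216 -0.1782 -0.1824 -0.1887
224 -0.1704 -0.1751 -0.182
232 -0.1625 -0.1676 -0.1753
240 -0.1546 -0.1601 -0.1684
248 -0.1465 -0.1525 -0.1615
256 -0.1383 -0.1448 -0.1545
```

The case stands upright with its near face at y=-0.204. The slot end is at y=-0.2445, so the foam has 40.7 mm and its centre goes to y=-0.224. Going to the foam block.

Request:
{"op": "drive_tool", "data": {"rows": [[-4.52, 0.08, 0, 0, 0, 0, 1], [-4.52, 0.08, 0, 0, 0, 0, 1], [-4.52, 0.08, 0, 0, 0, 0, 1], [-4.52, 0.08, 0, 0, 0, 0, 1], [-4.52, 0.08, 0, 0, 0, 0, 1], [-4.52, 0.08, 0, 0, 0, 0, 1], [-4.52, 0.08, 0, 0, 0, 0, 1], [-4.52, 0.08, 0, 0, 0, 0, 1], [-4.52, 0.08, 0, 0, 0, 0, 1], [-4.52, 0.08, 0, 0, 0, 0, 1], [0, 0, 2, 0, 0, 0, 1], [0, 0, 2, 0, 0, 0, 1], [0, 0, 0, 0, 0, 0, 1], [0, 0, 0, 0, 0, 0, 1]]}}

```text
time_s: 33.25
tcp_pos: [0.4445, 0.2716, 0.1739]
ee_rot: [-0.701, 0.713, 0.001, -0.002]
ft_force: [0.0, -0.2, -0.5]
finger_gap: 0.0853
gripper_force: 0.0
```

```bash
python3 st.py; python3 - <<'E'
from h import *
c=shot("w13");g=cv2.cvtColor(c["image"],cv2.COLOR_RGB2GRAY);h=cv2.cvtColor(c["image"],cv2.COLOR_RGB2HSV)
p=proj(c,[.4455,.272,.048]).round().astype(int);print(p,g[p[1],p[0]-48:p[0]+48:3].tolist(),g[p[1]-60:p[1]+48:3,p[0]].tolist())
k=(abs(g.astype(int)-int(g[p[1],p[0]]))<16).astype(np.uint8)
n,l,s,ce=cv2.connectedComponentsWithStats(k);i=l[p[1],p[0]]
hh=cv2.minAreaRect(max(cv2.findContours((l==i).astype(np.uint8),0,1)[0],key=len));print(s[i],hh,ray(c,*hh[0],.048))
E
```

```text
[0.4445 0.2716 0.1739] 0.08527914187081291 tool x ang -90.92898671225944 -1.1478865691957818 33.25 [ 0.02339191 -0.19897835 -0.54007331]
[317 235] [156, 155, 154, 155, 154, 155, 155, 155, 149, 73, 91, 91, 90, 89, 89, 88, 88, 87, 86, 86, 85, 84, 83, 79, 78, 154, 155, 155, 155, 155, 155, 155] [105, 154, 155, 154, 153, 92, 91, 91, 91, 43, 27, 30, 40, 75, 89, 88, 88, 89, 88, 87, 88, 88, 87, 86, 86, 83, 117, 155, 155, 154, 154, 155, 155, 155, 155, 155]
[ 294  213   48   41 1711] ((317.2471923828125, 232.18490600585938), (40.353179931640625, 46.08689498901367), 87.51044464111328) [0.44498854 0.26968641 0.048     ]
```

Request:
{"op": "drive_tool", "data": {"rows": [[0.18, 0, 4.5, 0, 0, 0, 1], [0, 0, 4.5, 0, 0, 0, 1], [0, 0, 3.3, 0, 0, 0, 1], [0, 0, 2.0, 0, 0, 0, 1], [0, 0, 1.0, 0, 0, 0, 1], [0, 0, 0, 0, 0, 0, 1], [0, 0, 0, 0, 0, 0, -1], [0, 0, 0, 0, 0, 0, -1], [0, 0, 0, 0, 0, 0, -1], [0, 0, 0, 0, 0, 0, -1], [0, 0, 0, 0, 0, 0, -1], [0, 0, 0, 0, 0, 0, -1], [0, 0, 0, 0, 0, 0, -1]], "newtons": 25}}

```text
time_s: 34.6
tcp_pos: [0.4464, 0.2707, 0.0232]
ee_rot: [-0.701, 0.713, -0.0, 0.001]
ft_force: [-1.9, -0.9, 6.7]
finger_gap: 0.0358
gripper_force: 25.8
```

Request:
{"op": "drive_tool", "data": {"rows": [[0, 0, -2, 0, 0, 0, -1], [0, 0, -4.5, 0, 0, 0, -1], [0, 0, -4.5, 0, 0, 0, -1], [0, 0, -4.5, 0, 0, 0, -1], [0, 0, -4.5, 0, 0, 0, -1], [2, 0, 0, 0, 0, 0, -1], [4.5, -0.1, 0, 0, 0, 0, -1], [4.5, -0.1, 0, 0, 0, 0, -1], [4.5, -0.1, 0, 0, 0, 0, -1], [4.5, -0.1, 0, 0, 0, 0, -1], [4.5, -0.1, 0, 0, 0, 0, -1], [4.5, -0.1, 0, 0, 0, 0, -1], [4.5, -0.1, 0, 0, 0, 0, -1], [4.5, -0.1, 0, 0, 0, 0, -1], [4.5, -0.1, 0, 0, 0, 0, -1], [4.5, -0.1, 0, 0, 0, 0, -1], [2.0, 0, 0, 0, 0, 0, -1], [0.4, 0, 0, 0, 0, 0, -1], [0, 0, 0, 0, 0, 0, -1], [0, 0, 0, 0, 0, 0, -1]]}}

```text
time_s: 36.6
tcp_pos: [0.4473, -0.2226, 0.222]
ee_rot: [-0.702, 0.712, 0.0, 0.0]
ft_force: [0.0, -0.4, -0.4]
finger_gap: 0.0357
gripper_force: 25.2
```

```bash
python3 st.py
```

```text
[ 0.4473 -0.2226  0.222 ] 0.03571212867208577 tool x ang -90.86634647313446 -2.1655931892784084 36.6 [ 0.03971567 -0.44111496 -0.38500129]
```

Request:
{"op": "drive_tool", "data": {"rows": [[0.06, 0, 4, 0, 0, 0, -1], [0, 0, 4, 0, 0, 0, -1], [0, 0, 3, 0, 0, 0, -1], [0, 0, 1.5, 0, 0, 0, -1], [0, 0, 0, 0, 0, 0, -1], [0, 0, 0, 0, 0, 0, -1]]}}

```text
time_s: 37.2
tcp_pos: [0.4478, -0.2234, 0.0976]
ee_rot: [-0.702, 0.712, 0.0, 0.0]
ft_force: [0.2, -0.4, -0.2]
finger_gap: 0.0358
gripper_force: 25.2
```

```bash
python3 st.py; python3 - <<'E'
from h import *
c=shot("w14");im=c["image"];g=cv2.cvtColor(im,cv2.COLOR_RGB2GRAY)
s=shot("s14","scene")["image"][250:400,300:450,::-1]
b=im[60:440,130:510,::-1]
cv2.imwrite("pics/g14.png",np.hstack([cv2.resize(b,(400,400)),cv2.resize(s,(400,400),interpolation=cv2.INTER_CUBIC)]))
from station import r
z=r.observe()["tcp_pos"][2]-.0232;print("z foam",z)
print("slot end rim/floor",proj(c,[.446,-.2442,.033]),proj(c,[.446,-.2445,.013]),"foam -y face bottom pred",proj(c,[.447,-.2242-.0165,z]),"top",proj(c,[.447,-.2407,z+.048]))
print(g[150:330:4,319].tolist())
E
```

```text
[ 0.4478 -0.2234  0.0976] 0.0358364360930407 tool x ang -90.82262598919881 -2.166910488859269 37.2 [ 0.2430008  -0.35988118 -0.16440314]
z foam 0.07523398136200385
slot end rim/floor [321.31619818 226.48276919] [321.04780919 218.55788136] foam -y face bottom pred [320.00963662 254.90234993] top [320.68644201 297.96558415]
[173, 96, 120, 121, 121, 121, 121, 120, 120, 47, 58, 122, 101, 84, 89, 119, 111, 60, 53, 107, 109, 107, 107, 107, 107, 107, 186, 66, 41, 42, 42, 41, 41, 42, 42, 42, 43, 53, 57, 58, 58, 58, 58, 58, 58]
```

View pics/g14.png

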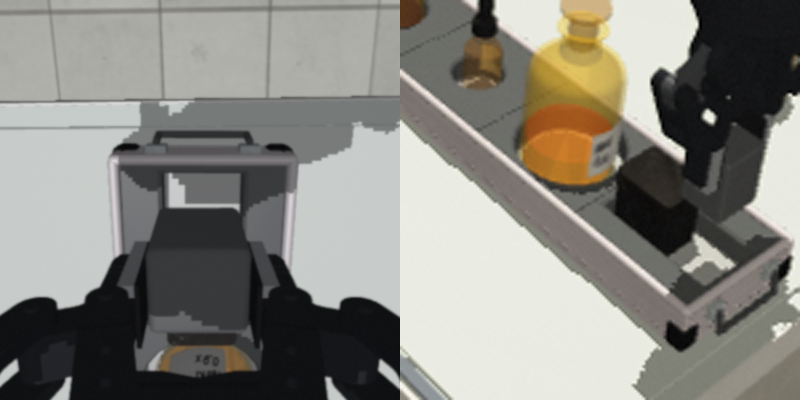

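The foam hangs square over the free end of the slot, with its edges where predicted. The bottle, dropper and case all look seated. Lowering the foam.

Request:
{"op": "drive_tool", "data": {"rows": [[0, 0, 1.0, 0, 0, 0, -1], [0, 0, 1.0, 0, 0, 0, -1], [0, 0, 0.8, 0, 0, 0, -1], [0, 0, 0.8, 0, 0, 0, -1], [0, 0, 0.6, 0, 0, 0, -1], [0, 0, 0.6, 0, 0, 0, -1], [0, 0, 0.5, 0, 0, 0, -1], [0, 0, 0.4, 0, 0, 0, -1], [0, 0, 0, 0, 0, 0, -1]]}}

```text
time_s: 38.2
tcp_pos: [0.4473, -0.2242, 0.0396]
ee_rot: [-0.701, 0.713, 0.0, -0.0]
ft_force: [0.3, 0.2, -0.5]
finger_gap: 0.0355
gripper_force: 25.2
```

Request:
{"op": "drive_tool", "data": {"rows": [[0, 0, 0.2, 0, 0, 0, -1], [0, 0, 0.15, 0, 0, 0, -1], [0, 0, 0, 0, 0, 0, -1]]}}

```text
time_s: 38.5
tcp_pos: [0.4476, -0.2244, 0.0366]
ee_rot: [-0.701, 0.713, -0.0, -0.0]
ft_force: [-0.1, 0.3, 0.2]
finger_gap: 0.0358
gripper_force: 25.2
```

Request:
{"op": "drive_tool", "data": {"rows": [[0, 0, 0.1, 0, 0, 0, -1], [0, 0, 0, 0, 0, 0, -1], [0, 0, 0, 0, 0, 0, 0.3], [0, 0, 0, 0, 0, 0, 0.3], [0, 0, 0, 0, 0, 0, 0.3], [0, 0, 0, 0, 0, 0, 0.3], [0, 0, -2, 0, 0, 0, 0.3], [0, 0, -4, 0, 0, 0, 0.3], [0, 0, -5, 0, 0, 0, 0.3], [0, 0, -5, 0, 0, 0, 0.3], [0, 0, 0, 0, 0, 0, 0.3], [0, 0, 0, 0, 0, 0, 0.3]]}}

```text
time_s: 39.7
tcp_pos: [0.4483, -0.2249, 0.1968]
ee_rot: [-0.701, 0.713, -0.002, 0.0]
ft_force: [0.4, -0.3, -0.5]
finger_gap: 0.0555
gripper_force: 0.0
```

```bash
python3 - <<'E'
from h import *
c=shot("w15");g=cv2.cvtColor(c["image"],cv2.COLOR_RGB2GRAY)
P=lambda y,z:proj(c,[.447,y,z]).round(0)[1]
print("pred rows: foam top -y/+y",P(-.2407,.061),P(-.2077,.061),"case top",P(-.204,.063),P(-.157,.063))
k=(g<48).astype(np.uint8);k[330:]=0;k[:,:230]=0;k[:,410:]=0
for u in(308,319,330):print(g[120:290:3,u].tolist())
t=shot("t15","top");print("open jar then/now diff",cv2.absdiff(t["image"][135:190,418:465],pickle.load(open("c0.pkl","rb"))["top"]["image"][135:190,418:465]).mean())
E
python3 st.py
```

```text
pred rows: foam top -y/+y 211.0 253.0 case top 258.0 312.0
[165, 164, 165, 164, 165, 167, 166, 164, 165, 165, 142, 117, 114, 113, 113, 113, 114, 102, 45, 89, 114, 88, 85, 149, 171, 114, 69, 55, 39, 39, 56, 101, 114, 113, 114, 114, 113, 113, 112, 112, 111, 112, 111, 91, 11, 9, 33, 41, 34, 32, 34, 32, 35, 44, 36, 36, 33]
[160, 165, 165, 164, 164, 165, 166, 165, 167, 165, 143, 116, 113, 113, 114, 114, 111, 101, 44, 84, 115, 89, 84, 164, 176, 111, 53, 55, 39, 40, 54, 99, 111, 111, 111, 111, 109, 110, 110, 109, 109, 108, 108, 88, 12, 11, 30, 33, 36, 42, 37, 33, 37, 37, 40, 37, 36]
[165, 164, 164, 164, 164, 166, 165, 167, 165, 165, 147, 119, 114, 113, 114, 113, 113, 102, 72, 91, 114, 90, 87, 172, 177, 109, 53, 56, 39, 39, 56, 97, 108, 108, 107, 107, 107, 107, 107, 107, 106, 106, 106, 87, 11, 11, 29, 34, 37, 43, 37, 39, 38, 38, 38, 38, 37]
open jar then/now diff 1.1842682140554481
[ 0.4467 -0.2238  0.1944] 0.05570641914436508 tool x ang -90.92317490341544 -2.16705188975117 39.8 [ 0.05868162 -0.47222856 -0.88996016]
```

```bash
python3 -c "
from station import r
print(r.job_done())"
```

```text
the job is handed in; nothing more can be done
None
```

I packed all five pieces upright in their pockets and handed the job in at about 40 s of the 128 s limit; the open jar was left where it stood, and no verdict came back.

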